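# Load and lock the wash carrier

### The job

Load the lapped valve plugs into the wash carrier for cleaning: one at a time in number order, lowest number first, each set down upright in the pocket with its own number and colour (some may be absent today; leave their pockets empty). Then swing the hold-down frame fully shut, lock it with the flat key by turning the slotted lock clockwise to its stop, and put the key back upright in its holder. Leave the other things on the bench where they are.

Things in the scene. Friction and masses are not known exactly. Their poses are not given: they have to be found in the camera images.
- plug1: Valve plug number 1, known by its red top: a round head 34 mm across and 20 mm tall (lower rim bevelled 3 mm), tapering by 23 mm up into a straight stem 18 mm across; 62 mm tall overall, the top 13 mm of the stem painted red; about 0.15 kg, most of it in the head (hollow stem). It stands on its head, stem up. Origin: centre of the underside; z runs up the stem. May be absent today.
- plug2: Valve plug number 2, known by its yellow top: a round head 34 mm across and 20 mm tall (lower rim bevelled 3 mm), tapering by 23 mm up into a straight stem 18 mm across; 62 mm tall overall, the top 13 mm of the stem painted yellow; about 0.15 kg, most of it in the head (hollow stem). It stands on its head, stem up. Origin: centre of the underside; z runs up the stem. May be absent today.
- plug3: Valve plug number 3, known by its green top: a round head 34 mm across and 20 mm tall (lower rim bevelled 3 mm), tapering by 23 mm up into a straight stem 18 mm across; 62 mm tall overall, the top 13 mm of the stem painted green; about 0.15 kg, most of it in the head (hollow stem). It stands on its head, stem up. Origin: centre of the underside; z runs up the stem. May be absent today.
- plug4: Valve plug number 4, known by its blue top: a round head 34 mm across and 20 mm tall (lower rim bevelled 3 mm), tapering by 23 mm up into a straight stem 18 mm across; 62 mm tall overall, the top 13 mm of the stem painted blue; about 0.15 kg, most of it in the head (hollow stem). It stands on its head, stem up. Origin: centre of the underside; z runs up the stem. May be absent today.
- plug5: Valve plug number 5, known by its white top: a round head 34 mm across and 20 mm tall (lower rim bevelled 3 mm), tapering by 23 mm up into a straight stem 18 mm across; 62 mm tall overall, the top 13 mm of the stem painted white; about 0.15 kg, most of it in the head (hollow stem). It stands on its head, stem up. Origin: centre of the underside; z runs up the stem. May be absent today.
- pocket1 (a point): Centre of the floor of pocket 1 in the carrier's nest block, marked on the tray in front of it by a red field with 1 black dot: a round blind pocket 38 mm across and 20 mm deep; its floor is 10 mm above the bench. The frame of the point is the carrier's: x along the row from pocket 1 to pocket 5 (46 mm apart), y across it towards the frame's hinge, z up.
- pocket2 (a point): Centre of the floor of pocket 2 in the carrier's nest block, marked on the tray in front of it by a yellow field with 2 black dots: a round blind pocket 38 mm across and 20 mm deep; its floor is 10 mm above the bench. The frame of the point is the carrier's: x along the row from pocket 1 to pocket 5 (46 mm apart), y across it towards the frame's hinge, z up.
- pocket3 (a point): Centre of the floor of pocket 3 in the carrier's nest block, marked on the tray in front of it by a green field with 3 black dots: a round blind pocket 38 mm across and 20 mm deep; its floor is 10 mm above the bench. The frame of the point is the carrier's: x along the row from pocket 1 to pocket 5 (46 mm apart), y across it towards the frame's hinge, z up.
- pocket4 (a point): Centre of the floor of pocket 4 in the carrier's nest block, marked on the tray in front of it by a blue field with 4 black dots: a round blind pocket 38 mm across and 20 mm deep; its floor is 10 mm above the bench. The frame of the point is the carrier's: x along the row from pocket 1 to pocket 5 (46 mm apart), y across it towards the frame's hinge, z up.
- pocket5 (a point): Centre of the floor of pocket 5 in the carrier's nest block, marked on the tray in front of it by a white field with 5 black dots: a round blind pocket 38 mm across and 20 mm deep; its floor is 10 mm above the bench. The frame of the point is the carrier's: x along the row from pocket 1 to pocket 5 (46 mm apart), y across it towards the frame's hinge, z up.
- carrier: Steel wash carrier, fixed: tray 276 x 204 x 6 mm, grey nest block 244 x 66 mm, top 30 mm above the bench. Origin: on the bench under pocket 3; x along the row from pocket 1 to 5, y towards the hinge, z up. Hinge posts (88 mm high) at x = -128 and +128, y = +70 mm; lock bracket (78 mm high, 48 mm along x, 32 along y) at x = 0, y = -84 mm. Else open from above while the frame is up.
- frame (a joint): Opening of the hold-down frame in rad: 0 shut (level on the lock bracket, 6 mm above the stems), up to 2.1 (leaning back past upright). Its friction hinge holds it wherever it is left; moving it takes 3 to 6 N at the front bar. Turns about the carrier's x axis through frame_hinge; as the value rises the free edge goes up and then back over the hinge, towards the carrier's +y.
- frame_hinge (a point): Middle of the hinge line of the hold-down frame, 82 mm above the bench, 70 mm from the row of pockets on the carrier's +y side. The point turns with the frame: x along the hinge, its -y runs from the hinge to the free edge, z out of the face that is on top when shut.
- frame_bar (a point): Middle of the frame's front bar, on the face that is on top when shut, 122 mm from the hinge line. The frame is a steel grid 238 mm long: bars 10 mm wide, 8 mm thick along x at 12, 70 and 122 mm from the hinge, cross bars at both ends; at the middle of the front bar a lock plate 44 mm wide runs on out to 177 mm from the hinge. Axes as frame_hinge.
- lock (a joint): Turn of the slotted quarter-turn lock in rad: 0 open, slot along the carrier's x; turns clockwise seen from above (frame shut) to its stop at 1.571, locked. Starts within 0.25 of open; friction 0.06 N m; stays where it is left. With the frame shut, a turned lock puts its tongue under the bracket's lips and holds the frame down; turned too early it stops the frame from shutting.
- lock_slot (a point): Centre of the lock's brass head at its top face, 154 mm from the hinge line and 13 mm above the frame's mid-plane; 95 mm above the bench when the frame is shut. The head is 38 mm across with a straight slot through it, 8 mm wide, 8 mm deep, 34 mm long, open at both ends; the slot runs along the point's x axis. z out of the head.
- key: Flat key: an orange handle 44 mm (x) x 14 mm (y) x 42 mm tall above a flat steel blade 26 mm (x) x 4 mm (y) x 28 mm long that points down. Origin: middle of the blade's tip; the handle is from 28 to 70 mm above it. z up; 0.07 kg. It stands upright in its holder, the underside of the handle resting on the holder's top.
- holder_slot (a point): Centre of the key holder's slot at its top face, 34 mm above the bench. The holder is a blue block 64 x 46 mm, fixed to the bench; slot 30 mm (x) x 8 mm (y), 31 mm deep. In it the key's tip is 28 mm below this point and the key's x axis lies along the slot, either way round.
- paste_jar: Jar of lapping paste, 56 mm across, 60 mm tall; bystander, origin at the centre of its underside.
- brush: Wooden hand brush lying on the bench; bystander, origin near its middle.
- scrap_tray: Small blue open tray 150 x 110 x 45 mm; bystander, origin at the centre of its underside.
- tape: Roll of yellow tape 70 mm across, 20 mm tall, lying flat; bystander, origin at the centre of its underside.
Mind the look-alikes: they are no part of the job. Several things look just like the part that bears holder_slot: the one meant starts farthest to the robot's right.

How it is judged:
On the way, in this order (a step that is already met when the one before it is completed fails the run):
1. plug 1 (red) stands on the floor of pocket 1, released (horizontal distance between plug1 and pocket1 below 0.006 m and z of plug1 in the frame of pocket1 below 0.005 m and angle between plug1's own z axis and vertical below 0.12 rad and contact force between plug1 and the fingers below 0.3 N), for 0.2 s.
2. plug 2 (yellow) stands on the floor of pocket 2, released (horizontal distance between plug2 and pocket2 below 0.006 m and z of plug2 in the frame of pocket2 below 0.005 m and angle between plug2's own z axis and vertical below 0.12 rad and contact force between plug2 and the fingers below 0.3 N), for 0.2 s.
3. plug 3 (green) stands on the floor of pocket 3, released (horizontal distance between plug3 and pocket3 below 0.006 m and z of plug3 in the frame of pocket3 below 0.005 m and angle between plug3's own z axis and vertical below 0.12 rad and contact force between plug3 and the fingers below 0.3 N), for 0.2 s.
4. plug 4 (blue) stands on the floor of pocket 4, released (horizontal distance between plug4 and pocket4 below 0.006 m and z of plug4 in the frame of pocket4 below 0.005 m and angle between plug4's own z axis and vertical below 0.12 rad and contact force between plug4 and the fingers below 0.3 N), for 0.2 s.
5. plug 5 (white) stands on the floor of pocket 5, released (horizontal distance between plug5 and pocket5 below 0.006 m and z of plug5 in the frame of pocket5 below 0.005 m and angle between plug5's own z axis and vertical below 0.12 rad and contact force between plug5 and the fingers below 0.3 N), for 0.2 s.
6. the hold-down frame is shut (value of joint frame below 0.04 rad), for 0.2 s.
7. the lock is turned to its stop with the frame shut and the key's blade in it (value of joint frame below 0.04 rad and value of joint lock above 1.4 rad and horizontal distance between key and lock_slot below 0.012 m and z of key in the frame of lock_slot below -0.002 m), for 0.1 s.
8. the key is back in its holder (horizontal distance between key and holder_slot below 0.006 m and z of key in the frame of holder_slot below -0.024 m and angle between key's own z axis and vertical below 0.12 rad), for 0.2 s.
At the end, for the whole second after the job is handed in: Every plug that is present stands upright (within 0.12 rad) on the floor of its own pocket (within 6 mm sideways, 5 mm in height); frame shut (below 0.04 rad); lock at its stop (above 1.40 rad); key upright in its holder, blade down in the slot to within 6 mm of home (all of step 8 and horizontal distance between plug1 and pocket1 below 0.006 m and z of plug1 in the frame of pocket1 below 0.005 m and angle between each of plug1, plug2, plug3, plug4, plug5's own z axis and vertical below 0.12 rad and horizontal distance between plug2 and pocket2 below 0.006 m and z of plug2 in the frame of pocket2 below 0.005 m and horizontal distance between plug3 and pocket3 below 0.006 m and z of plug3 in the frame of pocket3 below 0.005 m and horizontal distance between plug4 and pocket4 below 0.006 m and z of plug4 in the frame of pocket4 below 0.005 m and horizontal distance between plug5 and pocket5 below 0.006 m and z of plug5 in the frame of pocket5 below 0.005 m and value of joint frame below 0.04 rad and value of joint lock above 1.4 rad); the robot touches nothing.
It fails at once if the paste jar is pushed more than 40 mm from its place (distance of paste_jar from where it was at the start of the episode above 0.04 m).
It fails at once if the brush is pushed more than 40 mm from its place (distance of brush from where it was at the start of the episode above 0.04 m).
It fails at once if the scrap tray is pushed more than 40 mm from its place (distance of scrap_tray from where it was at the start of the episode above 0.04 m).
It fails at once if the tape is pushed more than 40 mm from its place (distance of tape from where it was at the start of the episode above 0.04 m).
Of plug1, plug2, plug3, plug4, plug5 only 3 to 5 are there at a start; the rules pass over those that are not, and their reading is None.
At some moment in a run one of plug1, plug2, plug3, plug4, plug5 may be knocked a few centimetres aside while the robot is not near it.
It also fails if it takes over 210 s, if anything falls off the work surface, if the arm or the gripper's body presses on something with over 40 N, if the wrist force passes 120 N, or if a joint passes its speed limit or range.

### The arm

A 6-joint arm with a two-finger parallel gripper is mounted at the origin on the work surface. World frame = base frame: x ahead of the robot, y to its left, z up, the work surface at z = 0. Lengths are in m, angles in rad, forces in N, time in s.
With the tool pointing down it reaches from about 0.425 to 0.95 m from the base axis. Payload 14.7 kg.
Tool frame: the origin (TCP) lies midway between the tips of the shut fingers; the grasp point (between the pads) lies 19 mm behind it (env.tcp_to_grasp is the distance from the TCP to the grasp point, in m); z points along the fingers, y is the line along which they close (so a half turn about z gives the same grasp; the last joint's range is limited). The gripper opens to 85 mm and grips with 20 to 120 N. Pads are 22 mm wide; open, the fingers measure 114 mm over their backs; the gripper's body (76 mm by 85 mm) begins 54 mm behind the grasp point. The pads swing forward as they close: fully open they stand 13 mm farther back than shut.
Start: joints at [-1.205, 0.48, 1.596, -0, 1.065, -0.047], TCP at [0.261, -0.595, 0.231] pointing down, gripper open.
Joint ranges: [-2.75, 2.75], [-0.82, 2.05], [0.23, 2.67], [-1.56, 4.7], [0.09, 2.69], [-2.92, 2.92]. Speed limits (rad/s): [1.89, 1.89, 2.39, 3.01, 3.01, 3.01].

### API

Orientations are given as a unit quaternion [w, x, y, z].
In Python, from plant import env gives the robot as it stands. Calls block until the motion is done:
- env.move_pose(position, orientation): joint-space move of the TCP to a pose.
- env.move_l(position, velocity=0.15, rot=None, force_limit=None): straight line of the TCP; rot=None keeps the orientation; velocity is the mean speed in m/s. With force_limit (N) it stops when the force on the tool has changed by that much, and returns True; else False.
- env.move_joints(angles): joint-space move.
- env.release() and env.grasp(squeeze=None): open the fingers fully, or close them until they stop; squeeze is the grip in N (None keeps the last).
- env.pause(seconds).
- env.ik(position, orientation): joint angles nearest the present ones, or None.
- env.sense(): the state.
- env.camera(name): name is "side" or "top"; returns a dict with "pixels" (384x512x3 uint8, red, green, blue), "intrinsics" (3x3 intrinsics, pixels), "camera_from_world" (4x4, takes a point from world to camera coordinates). Camera axes: x right, y down, z forward; pixel columns grow to the right and rows downward; lengths in m; the calibration is good to about 2 mm. A picture is of the moment at which its call begins. There is no depth.
A pose or a line that the arm cannot do raises env.MotionError and nothing moves.
- env.hand_in(): hands the job in; it is judged then, once.
The state is a dict: "time": time; "joint_positions": joint angles; "joint_vel": joint speeds; "effort": joint torques, N m; "ee_pos": TCP position; "tcp_rot": TCP orientation; "force": force on the tool from outside, world axes, zero at the start; "moment": the same for the moment, N m; "gripper_width": opening from 0.0 (shut) to 1.0 (fully open); "grip_force": force on a finger pad.
Only numpy, scipy, OpenCV 4.12 (cv2) and the standard library are available. Lean on these libraries where they do the work, as an engineer would, in place of code of your own. Each camera call takes 0.05 s, during which the arm holds its last target. There are 200 camera calls.

## Working session

There is one attempt and no reset: what is moved stays moved. The work goes in short steps, each a Python script; the robot and the scene stay as the last script left them, time stands still between calls to the robot, and variables do not carry over. Pictures are saved under pics/ and viewed, at most 14 in all, crops included, and the job is handed in when it is done.

```bash
ls; mkdir -p pics; python3 - <<'E'
from plant import env
import cv2, numpy as np
for n in ("top","side"):
    c=env.camera(n); cv2.imwrite(f"pics/{n}0.png",cv2.resize(c["pixels"][:,:,::-1],(800,600),interpolation=cv2.INTER_CUBIC))
    cv2.imwrite(f"pics/raw_{n}0.png",c["pixels"][:,:,::-1])
    print(n,c["intrinsics"].tolist(),np.round(c["camera_from_world"],4).tolist())
s=env.sense();print(s["time"],s["tcp_rot"],s["ee_pos"],env.tcp_to_grasp)
E
```

```text
pics
top [[378.1779986729708, 0.0, 251.4123328413917], [0.0, 378.1779986729708, 194.8911793524731], [0.0, 0.0, 1.0]] [[0.0006, -1.0, -0.0, -0.0251], [-0.9978, -0.0006, -0.0658, 0.5536], [0.0658, 0.0001, -0.9978, 1.1328], [0.0, 0.0, 0.0, 1.0]]
side [[491.52054858413436, 0.0, 259.1237277571973], [0.0, 491.52054858413436, 187.88691009865929], [0.0, 0.0, 1.0]] [[0.9939, -0.1079, 0.0246, -0.5447], [-0.0342, -0.5103, -0.8593, 0.0978], [0.1053, 0.8532, -0.5109, 1.3162], [0.0, 0.0, 0.0, 1.0]]
0.1 [-5.46115811e-04  9.78772658e-01  2.04948228e-01 -9.44036002e-05] [ 0.26063405 -0.59504446  0.2307218 ] 0.0187
```

View pics/top0.png

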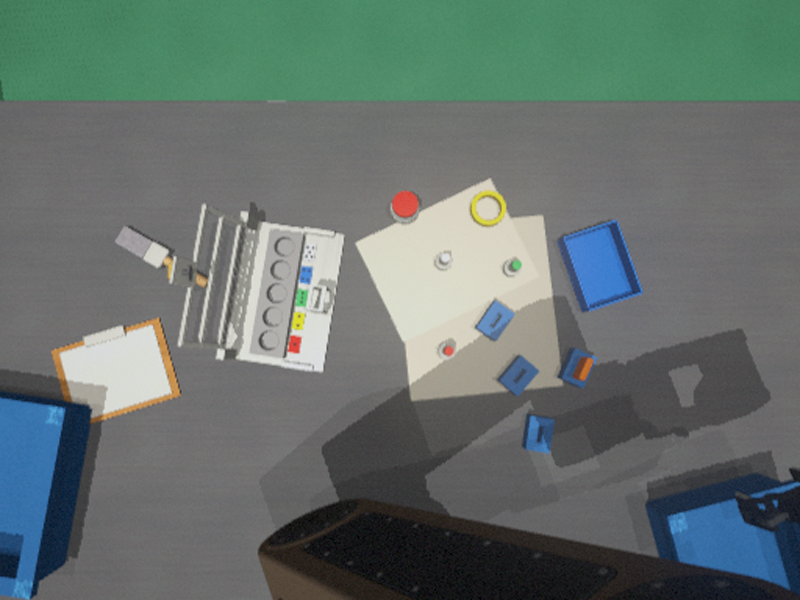

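View pics/side0.png

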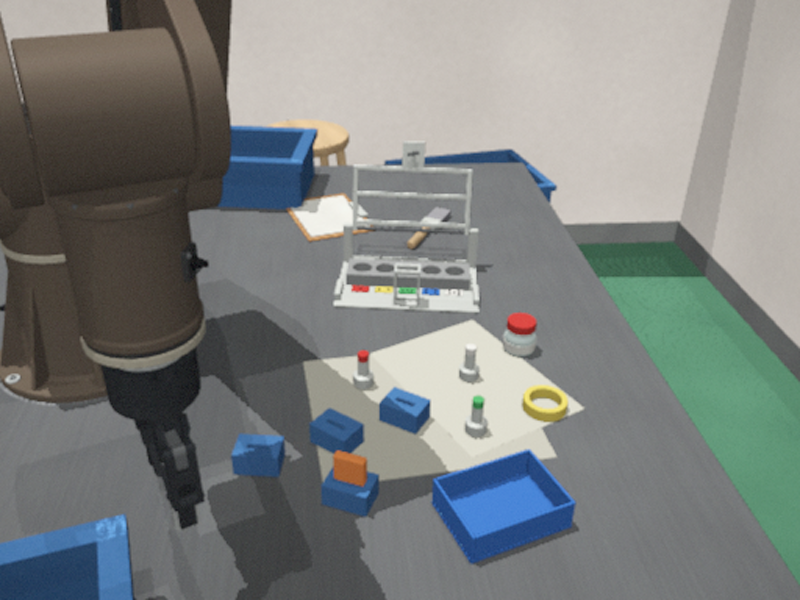

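The top view shows red at (447,350), green at (513,266) and white at (444,259), so plugs 1, 3 and 5 are present. The carrier is at (290,295) with its frame open to the left. The keyed holder at (577,368) is the rightmost of the four holders. The side view agrees.

```bash
cat > h.py <<'E'
import numpy as np, cv2
from plant import env
from scipy.optimize import least_squares
CAL={"top":(np.array([[378.178,0,251.4123],[0,378.178,194.8912],[0,0,1]]),None),}
def cam(n):
    c=env.camera(n); return c["pixels"],c["intrinsics"],c["camera_from_world"]
def proj(c,P):
    P=np.atleast_2d(P); q=(c[2][:3,:3]@P.T).T+c[2][:3,3]; q=(c[1]@q.T).T; return q[:,:2]/q[:,2:]
def ray(c,uv,z):
    R=c[2][:3,:3];t=c[2][:3,3];o=-R.T@t
    d=R.T@np.linalg.inv(c[1])@np.array([uv[0],uv[1],1.]); return o+d*(z-o[2])/d[2]
def blobs(img,lo,hi,amin=6):
    h=cv2.cvtColor(img,cv2.COLOR_RGB2HSV); m=cv2.inRange(h,np.array(lo),np.array(hi))
    n,_,st,ce=cv2.connectedComponentsWithStats(m)
    return [(int(st[i,4]),*np.round(ce[i],2)) for i in range(1,n) if st[i,4]>=amin]
E
python3 - <<'E'
from h import *
T=cam("top");S=cam("side")
rng={"red":((0,120,80),(6,255,255)),"orange":((7,150,80),(18,255,255)),"green":((50,120,50),(75,255,255)),"blue":((100,120,30),(118,255,255)),"yellow":((24,150,80),(34,255,255))}
for n,c in (("top",T),("side",S)):
    for k,(lo,hi) in rng.items(): print(n,k,[b for b in blobs(c[0],lo,hi) if b[0]<1500])
a=cv2.resize(T[0][120:245,105:225],None,fx=4.8,fy=4.8,interpolation=cv2.INTER_CUBIC)
b=cv2.resize(T[0][150:290,255:400],None,fx=4,fy=4,interpolation=cv2.INTER_CUBIC)[:600,:]
def put(im,name): cv2.imwrite(name,im[:600,:800,::-1])
put(a,"pics/c_top.png"); 
put(cv2.resize(S[0][95:205,205:315],None,fx=5.4,fy=5.4,interpolation=cv2.INTER_CUBIC),"pics/c_side.png")
put(b,"pics/p_top.png")
E
```

```text
top red [(219, np.float64(258.89), np.float64(130.14)), (69, np.float64(188.12), np.float64(219.93)), (25, np.float64(286.6), np.float64(224.04))]
top orange [(202, np.float64(106.02), np.float64(230.06)), (19, np.float64(87.0), np.float64(208.74)), (115, np.float64(39.14), np.float64(238.24)), (68, np.float64(374.12), np.float64(235.97)), (18, np.float64(95.72), np.float64(257.11)), (13, np.float64(84.46), np.float64(260.69)), (12, np.float64(75.17), np.float64(263.5)), (19, np.float64(63.32), np.float64(267.21))]
top green [(9, np.float64(0.67), np.float64(3.0)), (143, np.float64(7.83), np.float64(12.8)), (14, np.float64(28.21), np.float64(2.71)), (10, np.float64(36.6), np.float64(2.6)), (16, np.float64(62.94), np.float64(5.25)), (20, np.float64(68.8), np.float64(2.25)), (60, np.float64(442.57), np.float64(10.77)), (6, np.float64(454.67), np.float64(0.67)), (15, np.float64(481.93), np.float64(1.67)), (6, np.float64(488.33), np.float64(2.33)), (13, np.float64(501.92), np.float64(2.0)), (16, np.float64(23.25), np.float64(6.12)), (12, np.float64(75.83), np.float64(3.33)), (7, np.float
[... 4729 characters left out ...]
7.36))]
side orange [(350, np.float64(223.49), np.float64(299.2))]
side green [(25, np.float64(260.28), np.float64(185.92)), (37, np.float64(305.46), np.float64(257.08))]
side blue [(465, np.float64(317.74), np.float64(105.09)), (20, np.float64(251.5), np.float64(103.5)), (36, np.float64(275.61), np.float64(186.31)), (622, np.float64(258.39), np.float64(262.29)), (667, np.float64(214.74), np.float64(276.13)), (778, np.float64(164.89), np.float64(291.02)), (642, np.float64(223.67), np.float64(316.21))]
side yellow [(29, np.float64(343.38), np.float64(251.86)), (11, np.float64(353.27), np.float64(252.82)), (10, np.float64(357.0), np.float64(255.5)), (79, np.float64(346.66), np.float64(264.8))]
```

View pics/c_top.png

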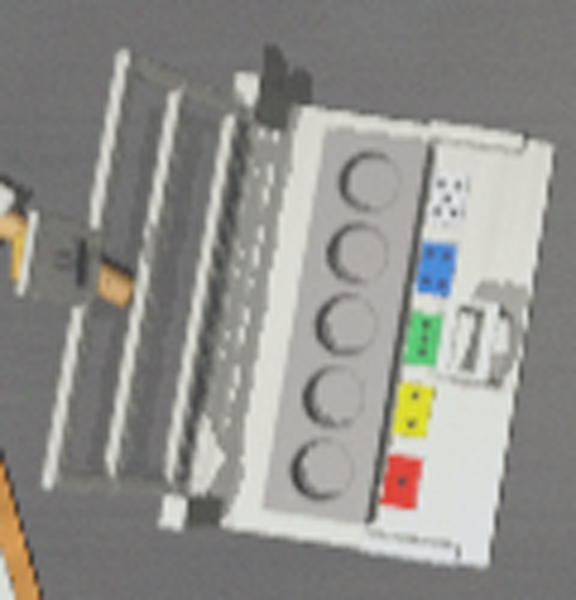

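View pics/p_top.png

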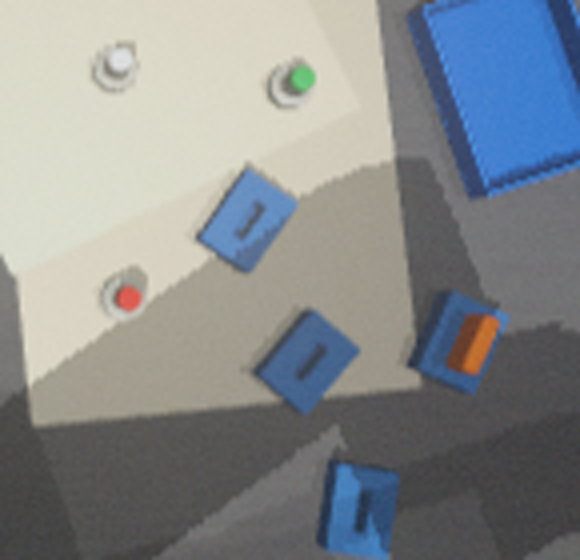

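The crop shows the pocket rims at (322,468) for pocket 1 up to (370,182) for pocket 5, and the key's orange handle at (473,345) in its block. Next I'll fit silhouettes in both cameras.

```bash
cat >> h.py <<'E'
from scipy.optimize import minimize
def hull_img(c,P,shape,ss=8,off=(0,0)):
    uv=proj(c,P)-np.array(off); h=cv2.convexHull(((uv+.5)*ss-.5).astype(np.float32))[:,0]
    m=np.zeros((shape[0]*ss,shape[1]*ss),np.uint8); cv2.fillConvexPoly(m,np.round(h*16).astype(np.int32),255,shift=4)
    return cv2.resize(m,shape[::-1],interpolation=cv2.INTER_AREA)/255.
def soft(img,lo,hi,uv0,r=18):
    u,v=int(uv0[0]),int(uv0[1]); hs=cv2.cvtColor(img,cv2.COLOR_RGB2HSV)[v-r:v+r,u-r:u+r]
    return (cv2.inRange(hs,np.array(lo),np.array(hi))/255.),(u-r,v-r)
def fit(views,model,x0,steps):
    """views: list of (cam,mask,off); model(x)->Nx3"""
    def f(x): return sum(((hull_img(c,model(x),m.shape,off=o)-m)**2).sum() for c,m,o in views)
    s=np.vstack([x0]+[np.array(x0)+np.eye(len(x0))[i]*steps[i] for i in range(len(x0))])
    r=minimize(f,x0,method="Nelder-Mead",options=dict(initial_simplex=s,xatol=1e-4,fatol=.02,maxiter=200)); return r.x,r.fun
def box(x,y,yaw,lx,ly,z0,z1,cx=0,cy=0):
    c,s=np.cos(yaw),np.sin(yaw)
    return np.array([[x+c*a-s*b,y+s*a+c*b,z] for a in(cx-lx/2,cx+lx/2) for b in(cy-ly/2,cy+ly/2) for z in(z0,z1)])
def cyl(x,y,r,z0,z1):
    t=np.linspace(0,2*np.pi,24,endpoint=False)
    return np.array([[x+r*np.cos(a),y+r*np.sin(a),z] for z in(z0,z1) for a in t])
E
cat > m1.py <<'E'
from h import *
T=cam("top");S=cam("side")
print("carrier/pockets")
X=[]
for i,(u,v) in enumerate([(322,468),(334,397),(346,325),(358,254),(370,182)]):
    X.append(ray(T,(105+(u+.5)/4.8-.5,120+(v+.5)/4.8-.5),.03))
X=np.array(X); print(X.round(4)); d=X[4]-X[0]; print("c",X.mean(0).round(4),"yaw",np.arctan2(d[1],d[0]),"pitch",np.linalg.norm(d)/4)
for k,a,b in (("r",(188.12,219.93),(230.33,184.08)),("g",(192.4,190.36),(260.28,185.92)),("b",(195.31,175.53),(275.61,186.31))):
    print(k,ray(T,a,.006).round(4),ray(S,b,.006).round(4))
R={"red":((0,90,60),(8,255,255)),"green":((45,90,40),(80,255,255)),"orange":((7,140,60),(19,255,255)),"white":((0,0,190),(180,40,255))}
for k,ut,us in (("red",(286.6,224),(232,227.4)),("green",(328.7,169.5),(305.5,257.1))):
    for views in ("T","S","TS"):
        V=[(c,)+soft(c[0],*R[k],u,12) for n,c,u in (("T",T,ut),("S",S,us)) if n in views]
        print(k,views,fit(V,lambda x:cyl(x[0],x[1],.009,.049,.062),ray(T,ut,.06)[:2],(.004,.004)))
for views in ("T","S","TS"):
    V=[(c,)+soft(c[0],*R["orange"],u,22) for n,c,u in (("T",T,(374,236)),("S",S,(223.5,299.2))) if n in views]
    x0=[*ray(T,(374,236),.07)[:2],-.5]
    print("key",views,fit(V,lambda x:box(*x,.044,.014,.034,.076),x0,(.004,.004,.15)))
E
python3 m1.py
```

```text
carrier/pockets
[[0.4859 0.2144 0.03  ]
 [0.5303 0.2075 0.03  ]
 [0.5756 0.2006 0.03  ]
 [0.6205 0.1936 0.03  ]
 [0.6662 0.1867 0.03  ]]
c [0.5757 0.2006 0.03  ] yaw -0.1524710328674353 pitch 0.04562357339624251
r [0.4774 0.169  0.006 ] [0.4777 0.1725 0.006 ]
g [0.5683 0.1569 0.006 ] [0.5684 0.1553 0.006 ]
b [0.6142 0.1484 0.006 ] [0.6151 0.1498 0.006 ]
red T (array([ 0.46507616, -0.12798257]), np.float64(2.508865820838139))
red S (array([ 0.4647242 , -0.12672093]), np.float64(2.7663514033064205))
red TS (array([ 0.46472756, -0.12730619]), np.float64(6.101745482506728))
green T (array([ 0.62886415, -0.25872984]), np.float64(10.448965782391387))
green S (array([ 0.62795565, -0.25503879]), np.float64(19.473125720876588))
green TS (array([ 0.62739301, -0.25814932]), np.float64(30.42302191464821))
key T (array([ 0.43118557, -0.37958713, -0.4482302 ]), np.float64(41.9445136485967))
key S (array([ 0.43185544, -0.37808375, -0.75812483]), np.float64(60.718123798539025))
key TS (array([ 0.43157066, -0.37902931, -0.73099861]), np.float64(108.41931564782774))
```

```bash
cat >> h.py <<'E'
YAW=-0.1525; CC=np.array([.5757,.2006])
def q(psi): return [0,float(np.cos(psi/2)),float(np.sin(psi/2)),0]
def car(x,y,z):  # carrier -> world
    c,s=np.cos(YAW),np.sin(YAW); return [float(CC[0]+c*x-s*y),float(CC[1]+s*x+c*y),z]
def st(tag=""):
    s=env.sense(); print(tag,"t%.1f"%s["time"],np.round(s["ee_pos"],4),"F",np.round(s["force"],1),"w%.3f g%.1f"%(s["gripper_width"],s["grip_force"])); return s
def down(z,v=.08,f=8):
    p=list(env.sense()["ee_pos"]); p[2]=z; return env.move_l(p,v,force_limit=f)
def up(z,v=.25):
    p=list(env.sense()["ee_pos"]); p[2]=z; env.move_l(p,v)
def pick(xy,z=.045,double=True):
    env.release()
    a=YAW+(np.pi/2 if double else 0)
    if double: a=min((a,a-np.pi),key=lambda p:sum(abs(env.ik([*xy,.12],q(p))-env.sense()["joint_positions"])) if env.ik([*xy,.12],q(p)) is not None else 99)
    env.move_pose([*xy,.12],q(a)); down(z,.15)
    if double:
        env.grasp(25); st("g1"); env.release(); up(.085)
        env.move_pose([*xy,.085],q(YAW)); down(z,.15)
    env.grasp(40); st("g2")
E
python3 - <<'E'
from h import *
for psi in (YAW,YAW+np.pi/2,YAW-np.pi/2): print(env.ik([.465,-.127,.12],q(psi)))
pick((.4649,-.1273)); up(.16); st("lifted")
env.move_pose(car(-.092,0,.16),q(YAW)); down(.085,.1); st()
T=cam("top");S=cam("side")
a=cv2.resize(T[0][150:250,150:250],None,fx=4,fy=4,interpolation=cv2.INTER_CUBIC)
b=cv2.resize(S[0][110:210,190:290],None,fx=4,fy=4,interpolation=cv2.INTER_CUBIC)
cv2.imwrite("pics/p1.png",np.hstack([a,b])[:,:,::-1])
E
```

```text
[-3.29516431e-01  4.09065860e-01  2.08150140e+00 -4.44089210e-16
  6.51025389e-01  1.39377990e+00]
[-3.29516431e-01  4.09065860e-01  2.08150140e+00 -4.44089210e-16
  6.51025389e-01 -1.77016431e-01]
None
g1 t3.7 [ 0.4653 -0.1281  0.0452] F [-1.7  0.   6.5] w0.196 g25.7
g2 t7.2 [ 0.4649 -0.1274  0.0454] F [ 0.2 -1.1  6.6] w0.187 g38.9
lifted t7.8 [ 0.4648 -0.1273  0.1599] F [-0.4  0.2 -1.4] w0.194 g39.0
 t10.0 [0.4851 0.2137 0.0854] F [-0.3 -0.6 -0.6] w0.192 g39.1
```

View pics/p1.png

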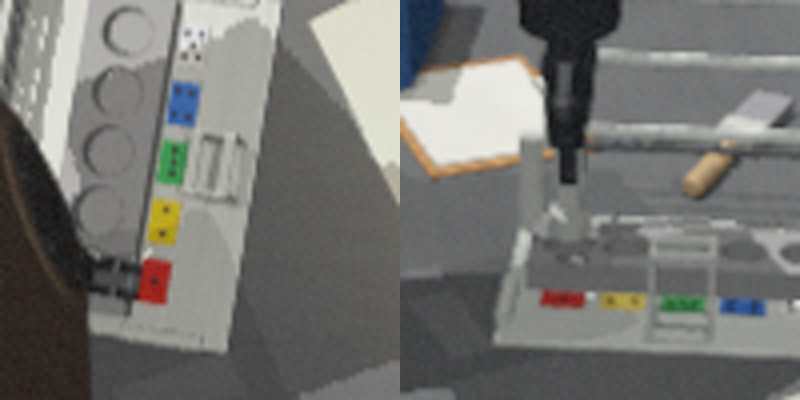

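The plug hangs over pocket 1: in the side half its head is at (572,215), with the pocket at (573,255). Lowering it now.

```bash
python3 - <<'E'
from h import *
print(down(.0575,.04,6)); st("low"); print(down(.054,.02,6)); s=st("floor")
env.release(); st("rel"); up(.15); env.move_pose([.45,.0,.30],q(YAW)); 
T=cam("top");S=cam("side"); np.savez("v.npz",T=T[0],S=S[0])
a=cv2.resize(T[0][150:250,150:250],None,fx=4,fy=4,interpolation=cv2.INTER_CUBIC)
b=cv2.resize(S[0][110:210,190:290],None,fx=4,fy=4,interpolation=cv2.INTER_CUBIC)
c=cv2.resize(T[0][140:250,260:400],(400,314)); d=cv2.resize(S[0][190:340,190:382],(400,314))[:200]
cv2.imwrite("pics/p1b.png",np.vstack([np.hstack([a,b]),np.hstack([c[:200],d])])[:,:,::-1]); st()
E
```

```text
False
low t10.9 [0.4851 0.2138 0.0574] F [-0.3  2.1 -2.9] w0.192 g39.4
True
floor t11.1 [0.4852 0.2139 0.0549] F [-0.7  1.1 -0.6] w0.195 g40.4
rel t11.8 [0.4849 0.214  0.0548] F [0.6 0.1 0.4] w1.001 g0.0
 t13.5 [0.4499 0.0009 0.2989] F [ 0.  -0.9 -0.2] w1.003 g0.0
```

View pics/p1b.png

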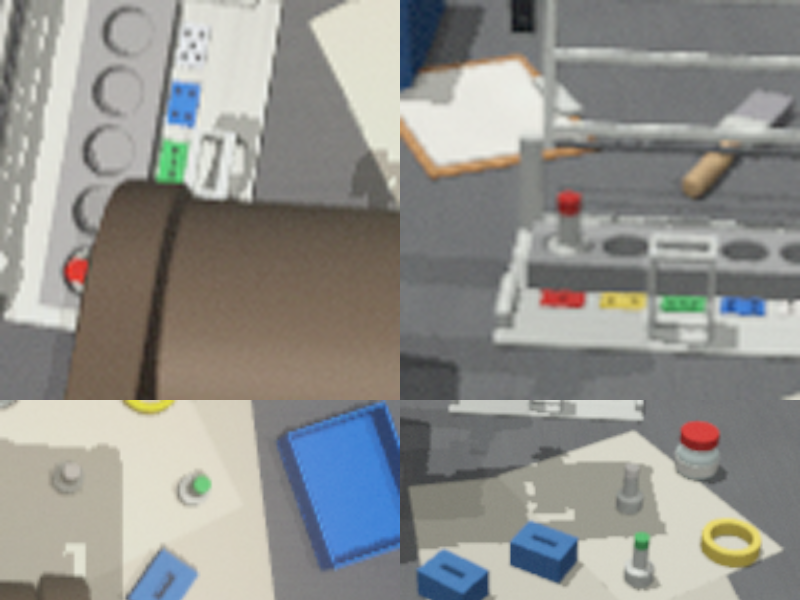

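Plug 1 stands in pocket 1: its red cap is at (569,203) in the side crop. Green and white have not moved. I'll check whether yellow or blue plugs lie in the areas the arm hid earlier.

```bash
python3 - <<'E'
from h import *
v=np.load("v.npz"); cv2.imwrite("pics/full1.png",cv2.resize(v["T"],(600,450))[:,:,::-1])
T=cam("top")
for k,lo,hi in (("y",(20,120,60),(36,255,255)),("b",(100,120,30),(118,255,255))): print(k,[tuple(map(float,b)) for b in blobs(T[0],lo,hi) if b[0]<400])
V=[(T,)+soft(T[0],(45,90,40),(80,255,255),(330.4,169.7),10)]
print(fit(V,lambda x:cyl(x[0],x[1],.009,.049,.062),(.6286,-.2575),(.004,.004)))
E
```

```text
y [(211.0, 312.13, 132.92), (13.0, 108.31, 171.62)]
b [(62.0, 195.29, 175.53), (65.0, 313.6, 210.15), (155.0, 367.16, 235.29), (260.0, 331.57, 240.52), (318.0, 344.99, 277.38)]
(array([ 0.62702819, -0.25574709]), np.float64(11.368258362168397))
```

View pics/full1.png

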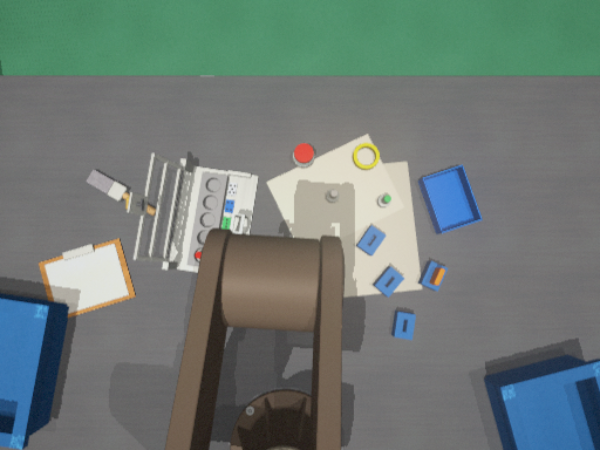

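The full view shows no yellow or blue plug, so green is next. I'll place it in pocket 3, then measure white again.

```bash
cat >> h.py <<'E'
def place(i,zf=.0545):
    env.move_pose(car(.046*(i-3),0,.16),q(YAW)); down(.085,.15); print(down(.0575,.05,6)); print(down(zf-.0005,.02,6)); st("floor"); env.release(); st("rel"); up(.16)
E
python3 - <<'E'
from h import *
pick((.628,-.257)); up(.16); st("lift"); place(3)
env.move_pose([.45,.05,.30],q(YAW)); T=cam("top"); S=cam("side"); np.savez("v.npz",T=T[0],S=S[0])
print(ray(T,(285.1,164.9),.056),ray(S,(300.8,224),.056))
a=cv2.resize(T[0][145:185,265:305],(400,400),interpolation=cv2.INTER_CUBIC)
b=cv2.resize(S[0][205:255,275:325],(400,400),interpolation=cv2.INTER_CUBIC)
c=cv2.resize(S[0][100:200,190:390],(800,400))[:200]
cv2.imwrite("pics/p3.png",np.vstack([np.hstack([a,b]),cv2.resize(S[0][130:180,200:400],(800,200))])[:,:,::-1]); st()
E
```

```text
g1 t16.4 [ 0.6281 -0.2565  0.0452] F [-1.9 -0.5  4.9] w0.193 g25.7
g2 t19.8 [ 0.628  -0.257   0.0455] F [-0.2  2.1  5.7] w0.186 g38.9
lift t20.4 [ 0.6277 -0.2568  0.1599] F [ 0.2 -0.  -3. ] w0.192 g39.1
False
True
floor t23.7 [0.5769 0.1999 0.0555] F [-1.6  2.4  8.3] w0.190 g40.3
rel t24.4 [0.5762 0.1996 0.0546] F [ 0.3 -1.  -0.2] w1.004 g0.0
[ 0.64009119 -0.12444498  0.056     ] [ 0.63961767 -0.12519792  0.056     ]
 t26.0 [0.4504 0.0506 0.2989] F [ 0.3 -0.2  1.6] w0.997 g0.0
```

View pics/p3.png

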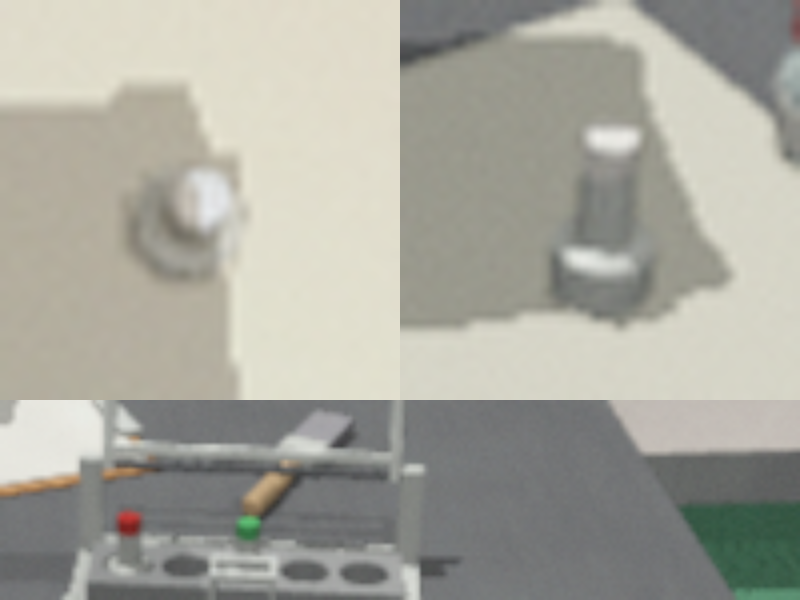

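```bash
python3 - <<'E'
from h import *
pick((.640,-.1247)); up(.16); st("lift"); place(5)
env.move_pose([.5,-.02,.35],q(YAW)); T=cam("top"); S=cam("side")
for th in np.arange(1.7,2.11,.05):
    P=[car(x,.070-.122*np.cos(th),.082+.122*np.sin(th)) for x in(-.114,.114)]
    print(round(th,2),proj(T,P).round(1).tolist(),((proj(S,P)-[200,70])*4).round(0).tolist())
cv2.imwrite("pics/p5.png",cv2.resize(S[0][70:200,200:330],None,fx=4,fy=4,interpolation=cv2.INTER_CUBIC)[:,:,::-1]); st()
cv2.imwrite("pics/p5t.png",cv2.resize(T[0][100:250,80:230],None,fx=4,fy=4,interpolation=cv2.INTER_CUBIC)[:,:,::-1])
E
```

```text
g1 t29.2 [ 0.6401 -0.1244  0.0453] F [-1.9  0.4  6.3] w0.195 g25.3
g2 t32.7 [ 0.64   -0.1246  0.0453] F [0.1 1.5 4.9] w0.189 g39.0
lift t33.3 [ 0.6395 -0.1245  0.1597] F [ 0.2 -0.2 -3.6] w0.194 g39.0
False
True
floor t36.0 [0.6676 0.1854 0.0553] F [-1.7  1.5  7.2] w0.190 g39.8
rel t36.7 [0.6665 0.1851 0.0541] F [ 0.1  0.3 -0.5] w1.001 g0.0
1.7 [[122.6, 220.5], [138.0, 133.0]] [[108.0, 152.0], [403.0, 164.0]]
1.75 [[120.4, 220.1], [135.8, 132.7]] [[109.0, 150.0], [403.0, 162.0]]
1.8 [[118.3, 219.7], [133.7, 132.5]] [[110.0, 149.0], [402.0, 160.0]]
1.85 [[116.2, 219.4], [131.7, 132.3]] [[110.0, 148.0], [402.0, 159.0]]
1.9 [[114.2, 219.0], [129.7, 132.1]] [[111.0, 147.0], [402.0, 159.0]]
1.95 [[112.3, 218.7], [127.8, 132.0]] [[112.0, 147.0], [401.0, 159.0]]
2.0 [[110.5, 218.4], [125.9, 131.9]] [[113.0, 147.0], [401.0, 159.0]]
2.05 [[108.8, 218.1], [124.2, 131.8]] [[113.0, 148.0], [401.0, 159.0]]
2.1 [[107.2, 217.7], [122.6, 131.7]] [[114.0, 149.0], [400.0, 160.0]]
 t38.6 [ 0.5004 -0.0194  0.349 ] F [ 0.5 -0.5 -0.3] w1.003 g0.0
```

View pics/p5.png

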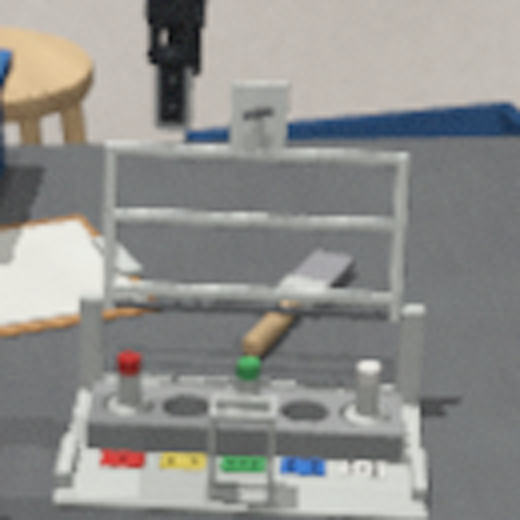

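All three plugs stand in their pockets. The frame's front bar runs from (108,149) to (403,157), which gives an opening of about 1.87 rad. Swinging it shut from behind.

```bash
cat > close.py <<'E'
from h import *
env.grasp(20)
X=-.08
psi=min((YAW+np.pi/2,YAW-np.pi/2),key=lambda p:99 if env.ik(car(X,.16,.2),q(p)) is None else np.abs(env.ik(car(X,.16,.2),q(p))-env.sense()["joint_positions"]).max())
def tcp(th,clr=0):
    u=np.array([-np.cos(th),np.sin(th)]); n=np.array([np.sin(th),np.cos(th)])
    P=np.array([.070,.082])+.122*u+(.004+clr)*n
    k=np.clip((th-1.0)/.5,0,1); c=P-.010*k*u
    return car(X,c[0]+.011,c[1])
env.move_pose(car(X,.19,.34),q(psi)); 
a=tcp(1.87,.03); env.move_l(a,.15,force_limit=15); st("start")
for th in np.arange(1.9,.05,-.1):
    hit=env.move_l(tcp(th),.12,force_limit=30)
    if hit: st("hit %.2f"%th); break
st("end arc")
if not hit:
    env.move_l(tcp(.03),.04,force_limit=25); st(); print(down(.080,.02,12)); st("pressed")
E
python3 close.py
```

```text
start t42.2 [0.5194 0.3579 0.1798] F [0.4 0.9 0.3] w-0.001 g0.0
end arc t47.1 [0.4903 0.1732 0.0983] F [0.1 0.8 0.1] w-0.001 g0.0
 t47.4 [0.4903 0.1724 0.0896] F [ 0.4 -0.6  0.2] w-0.002 g0.0
True
pressed t47.8 [0.4908 0.1725 0.0856] F [-4.  -0.3 20.1] w-0.000 g10.0
```

```bash
python3 - <<'E'
from h import *
up(.2); env.move_pose([.5,.35,.35],q(YAW+np.pi/2)) if env.ik([.5,.35,.35],q(YAW+np.pi/2)) is not None else None
T=cam("top"); S=cam("side"); st()
a=cv2.resize(T[0][140:240,140:240],(400,400),interpolation=cv2.INTER_CUBIC)
b=cv2.resize(S[0][120:220,205:305],(400,400),interpolation=cv2.INTER_CUBIC)
c=cv2.resize(T[0][215:255,347:407],(400,267),interpolation=cv2.INTER_CUBIC)[:200]
d=cv2.resize(T[0][215:255,347:387],(400,400),interpolation=cv2.INTER_CUBIC)
e=cv2.resize(S[0][280:330,195:255],(400,333),interpolation=cv2.INTER_CUBIC)
cv2.imwrite("pics/shut.png",np.hstack([a,b])[:,:,::-1])
o=np.zeros((400,800,3),np.uint8); o[:,:400]=d; o[:333,400:]=e; cv2.imwrite("pics/key.png",o[:,:,::-1])
E
```

```text
t49.4 [0.4997 0.3485 0.3483] F [ 0.1 -0.2  0.6] w0.000 g0.0
```

View pics/shut.png

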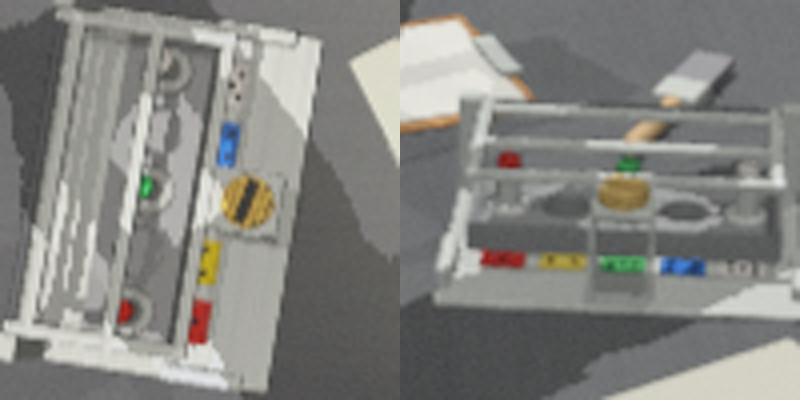

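View pics/key.png

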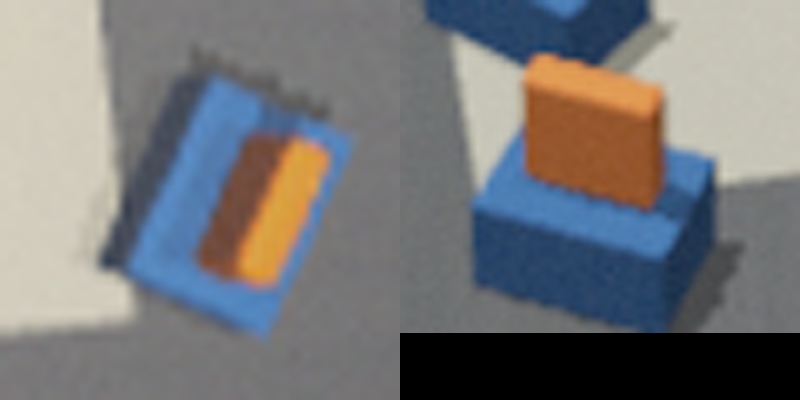

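The frame is shut and the brass head sits at about (248,201). The key's bright top face runs from (255,280) to (309,145). Now I'll fit the key, holder and slot precisely.

```bash
python3 - <<'E'
from h import *
T=cam("top"); S=cam("side")
for views in ("T","S","TS"):
    V=[(c,)+soft(c[0],(5,120,50),(22,255,255),u,18) for n,c,u in (("T",T,(374,236)),("S",S,(223.5,299.2))) if n in views]
    print("key",views,*fit(V,lambda x:box(*x,.044,.014,.034,.076),[.4315,-.379,-.42],(.004,.004,.15)))
for views in ("T","S","TS"):
    V=[]
    for n,c,u in (("T",T,(371,236)),("S",S,(223.5,306))):
        if n in views:
            m1,o=soft(c[0],(5,120,50),(22,255,255),u,26); m2,_=soft(c[0],(98,110,25),(122,255,255),u,26); m=np.maximum(m1,m2)
            k,l,s_,_=cv2.connectedComponentsWithStats(m.astype(np.uint8)); m=(l==1+np.argmax(s_[1:,4])).astype(float)
            V.append((c,m,o))
    def mod(x): return np.vstack([box(*x,.064,.046,0,.034)])
    V2=[(c,m,o) for c,m,o in V]
    # union of holder hull and key hull
    def f(x): return sum(((np.maximum(hull_img(c,mod(x),m.shape,off=o),hull_img(c,box(*x,.044,.014,.034,.076),m.shape,off=o))-m)**2).sum() for c,m,o in V2)
    r=minimize(f,[.4315,-.379,-.42],method="Nelder-Mead",options=dict(initial_simplex=np.array([[.4315,-.379,-.42],[.4355,-.379,-.42],[.4315,-.375,-.42],[.4315,-.379,-.27]]),xatol=1e-4,fatol=.02)); print("holder",views,r.x,r.fun)
L=car(0,-.084,.095); print("lock exp",L,proj(T,L)); 
u,v=proj(T,L)[0].astype(int); 
g=T[0][v-10:v+11,u-10:u+11]
cv2.imwrite("pics/lock.png",cv2.resize(g,(600,600),interpolation=cv2.INTER_CUBIC)[:,:,::-1]); print(u-10,v-10)
E
```

```text
key T [ 0.43096916 -0.38102785 -0.31089488] 54.83918492887351
key S [ 0.43171854 -0.37776942 -0.74043715] 52.34446751249519
key TS [ 0.43187606 -0.37918058 -0.70543598] 112.97968473663974
holder T [ 0.4327     -0.38049096 -0.41597537] 136.44933487120338
holder S [ 0.4320045  -0.37855592 -0.44974095] 313.7159861591695
holder TS [ 0.43215871 -0.37924357 -0.45172296] 456.5064667435601
lock exp [0.562939594389634, 0.1175748709807751, 0.095] [[201.32423657 189.80378026]]
191 179
```

View pics/lock.png

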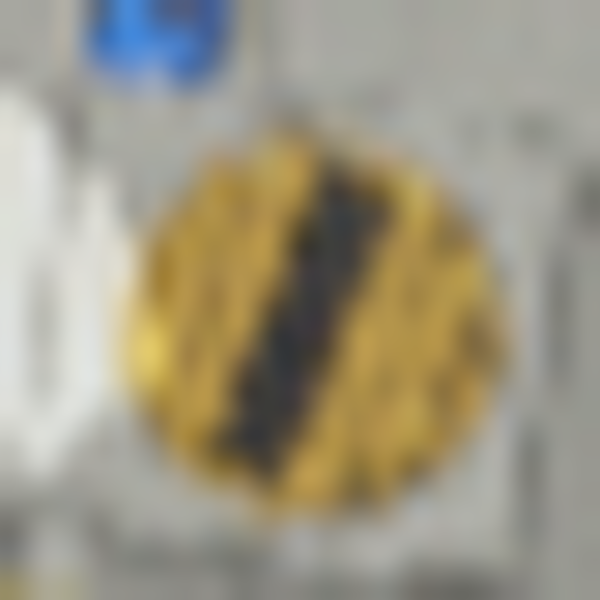

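The slot runs from (250,460) to (355,180), a yaw of about -0.36 (lock near 0.21), and the head is centred exactly where expected. Fetching the key.

```bash
cat > key.py <<'E'
from h import *
import json
env.release(); K=[.4320,-.3793]; psi=-.42+np.pi
env.move_pose([*K,.16],q(psi)); print(down(.0445,.1,8)); st("at key")
env.grasp(60); s=st("grip"); json.dump([list(map(float,s["ee_pos"])),list(map(float,s["tcp_rot"]))],open("keypose.json","w"))
up(.17,.1); st("lifted")
env.move_pose(car(0,-.084,.18),q(-.36+np.pi)); 
down(.138,.1,8); st("hover"); print(down(.1245,.02,6)); st("in?")
E
python3 key.py
```

```text
False
at key t54.3 [ 0.4328 -0.3793  0.0451] F [ 0.4 -0.1  0.7] w1.001 g0.0
grip t54.9 [ 0.4325 -0.379   0.0447] F [-1.3  0.8  5.3] w0.159 g58.6
lifted t56.3 [ 0.4322 -0.3788  0.1694] F [-0.2  0.3 -1.6] w0.160 g58.3
hover t58.8 [0.5632 0.1165 0.138 ] F [ 0.1 -0.5 -0.2] w0.156 g58.3
True
in? t59.4 [0.5633 0.1166 0.1255] F [-1.2  0.7 10. ] w0.153 g59.8
```

The key bottomed 8 mm into the slot. Turning clockwise now, watching the moment.

```bash
python3 - <<'E'
from h import *
up(.1265,.02)
p=car(0,-.084,.1265); m0=env.sense()["moment"][2]
for a in np.r_[np.arange(-.46,-1.7,-.12),np.arange(-1.7,-2.0,-.04)]:
    env.move_l(p,.05,rot=q(a+np.pi)); s=env.sense(); dm=s["moment"][2]-m0; print(round(a,2),round(dm,2),np.round(s["force"],1))
    if abs(dm)>.6: break
S=cam("side");st(); cv2.imwrite("pics/turn.png",cv2.resize(S[0][100:220,180:300],(600,600),interpolation=cv2.INTER_CUBIC)[:,:,::-1])
E
```

```text
-0.46 0.03 [ 1.1  0.1 -0.5]
-0.58 0.02 [ 2.6  3.4 -2.6]
-0.7 0.07 [ 2.3  3.7 -3. ]
-0.82 0.07 [ 2.4  3.7 -2.5]
-0.94 0.01 [ 2.3  2.9 -1.4]
-1.06 0.08 [ 1.5  2.  -2.2]
-1.18 0.06 [ 1.   0.2 -0.3]
-1.3 0.06 [ 0.1 -0.  -0.1]
-1.42 0.03 [-2.1 -2.  -0.1]
-1.54 0.05 [-3.6 -1.6  0.5]
-1.66 0.14 [-4.8 -2.2  1.1]
-1.7 0.06 [-5.9 -2.1  1.7]
-1.74 0.1 [-5.4 -1.5  0.9]
-1.78 0.09 [-6.  -1.4  2.1]
-1.82 0.11 [-5.4 -1.3  1.9]
-1.86 0.06 [-7.1 -1.9  1.3]
-1.9 0.17 [-7.  -1.4  2.3]
-1.94 0.29 [-7.9 -1.2  2.6]
-1.98 0.6 [-8.2  0.1  3.9]
 t64.6 [0.5619 0.1175 0.1263] F [-8.1 -1.5  3.6] w0.156 g59.8
```

The moment rose to 0.6 N·m, so the lock is at its stop. Easing off, lifting out, and checking the lock and the key's seat in the grip above its holder.

```bash
python3 - <<'E'
from h import *
import json
p=list(env.sense()["ee_pos"]); env.move_l(p,.05,rot=q(-1.90+np.pi)); st()
up(.18,.08); st("out")
k,r=json.load(open("keypose.json"))
env.move_pose([k[0],k[1],.14],r); down(.095,.1,8); st("hover")
T=cam("top"); S=cam("side")
o=np.zeros((400,800,3),np.uint8)
u,v=proj(T,car(0,-.084,.095))[0].astype(int)
o[:,:400]=cv2.resize(T[0][v-10:v+11,u-10:u+11],(400,400),interpolation=cv2.INTER_CUBIC)
u,v=proj(S,[k[0],k[1],.06])[0].astype(int)
o[:,400:]=cv2.resize(S[0][v-30:v+30,u-30:u+30],(400,400),interpolation=cv2.INTER_CUBIC)
cv2.imwrite("pics/back.png",o[:,:,::-1])
E
```

```text
t64.8 [0.5618 0.1176 0.1262] F [-2.3  1.1 -1. ] w0.155 g59.1
out t65.7 [0.5616 0.1176 0.1797] F [ 0.1 -0.  -0.9] w0.153 g59.1
hover t68.4 [ 0.433  -0.3786  0.0951] F [-0.5 -0.7 -0.8] w0.157 g59.1
```

View pics/back.png

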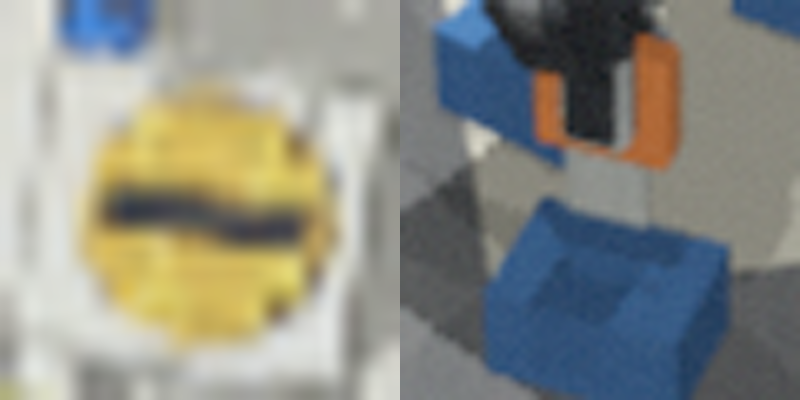

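The lock slot runs from (105,205) to (300,228), about 1.54 rad, so it is locked. The key hangs upright above its slot. Lowering it.

```bash
python3 - <<'E'
from h import *
print(down(.066,.04,5)); s=st("entry")
if s["ee_pos"][2]<.068: print(down(.0440,.03,5)); st("seat")
E
```

```text
False
entry t69.4 [ 0.4333 -0.379   0.0661] F [-0.1  0.4 -0.2] w0.151 g59.1
True
seat t70.1 [ 0.4331 -0.3788  0.0447] F [-0.7  1.3 10.6] w0.155 g60.5
```

Seated at the original height of 0.0447. Releasing, retreating and making a last check.

```bash
python3 - <<'E'
from h import *
env.release(); up(.2,.1); env.move_pose([.45,.0,.35],q(YAW+np.pi)) if env.ik([.45,.0,.35],q(YAW+np.pi)) is not None else env.move_pose([.45,-.2,.35],q(2.72))
S=cam("side"); st(); cv2.imwrite("pics/end.png",cv2.resize(S[0][100:340,150:400],(625,600),interpolation=cv2.INTER_CUBIC)[:,:,::-1])
E
```

```text
t74.0 [ 0.4501 -0.0008  0.3495] F [-0.2 -0.6  0.3] w0.998 g0.0
```

View pics/end.png

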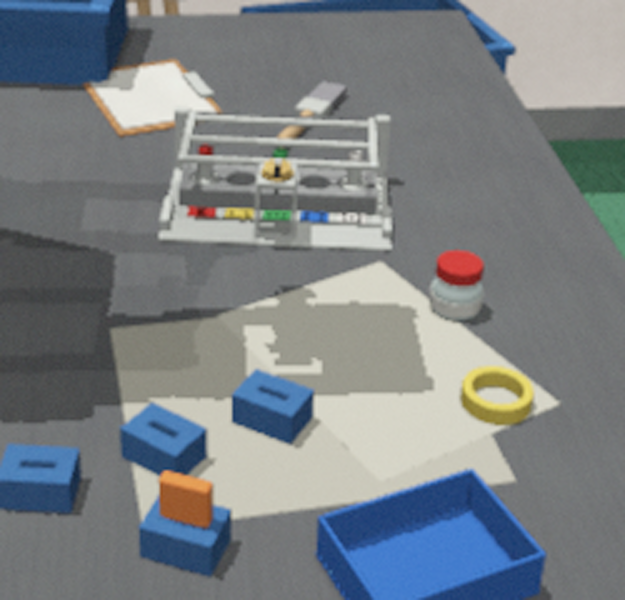

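The key stands in its holder at (186,500). The frame is shut and locked at (277,170), the plugs are in place, and the other bench items look untouched. Handing in.

```bash
python3 -c "
from plant import env
print(env.hand_in())"
```

```text
the job is handed in; nothing more can be done
None
```

I loaded plugs 1, 3 and 5 (2 and 4 are absent today), shut and locked the frame, put the key back upright in its holder, and handed the job in at about 74 s; the hand-in call returned no verdict.

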